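# Put the bolt back and slide the stock box shut

### The arm

A 6-joint arm with a two-finger parallel gripper is mounted at the origin on the work surface. World frame = base frame: x ahead of the robot, y to its left, z up, the work surface at z = 0. Lengths are in m, angles in degrees, forces in N, time in s.
With the tool pointing down it reaches from about 0.4 to 0.825 m from the base axis. Payload 7 kg.
Tool frame: the origin (TCP) lies midway between the tips of the shut fingers; the grasp point (between the pads) lies 19 mm behind it; z points along the fingers, y is the direction in which the jaws open and shut (so a half turn about z gives the same grasp; the last joint's range is limited). The gripper opens to 88 mm and grips with 3 to 60 N. Pads are 19 mm wide; open, the fingers measure 130 mm over their backs; the gripper's body (78 mm by 193 mm) begins 47 mm behind the grasp point.
Start: joints at [-56.259, 20.546, 0.682, 0, -70.136, -16.507], TCP at [0.2, -0.645, 0.227] pointing down, gripper open.
Joint ranges: [-176.03, 176.03], [-82.01, 121.73], [-58.28, 71.71], [-173.87, 95.51], [-174.79, -0.11], [-173.66, 173.66]. Speed limits (degrees/s): [136.94, 136.94, 172.46, 180, 180, 180].

### API

Orientations are given as [roll, pitch, yaw] about the fixed x, y, z axes, in that order (R = Rz(yaw) Ry(pitch) Rx(roll)).
In Python, from plant import r gives the robot as it stands. The module is installed in compiled form; this text tells all that it offers.
- The arm moves only by the tool send_rows, never from a script. Its argument "motion" is a list of rows, each an object with "travel": the shift along the tool's x, y, z in m, a list of three; "spin": the turn about the tool's z in degrees. In form: [{"travel": [tx, ty, tz], "spin": spin}, ...]. A call has 1 to 5 rows; each row shifts and turns the pose as measured when the row begins, along the tool's axes as they then stand; what a row does not reach is not made up. A row lasts 1/12 s, in which the tool goes at most 41.7 mm and 7.16 degrees, less where a joint would pass 70% of its speed; a pose out of reach is approached as far as the arm can. A call is refused whole if a number of a shift passes 0.0417 or a number of a turn 7.16, either way. A call with a gripper value outside its range is refused whole. "gripper" is the gripper command: -1 is shut, 1 is fully open, values between are in proportion, set as the call begins (left out, the last holds). The fingers move at their own pace and stop on an object; "squeeze" is the grip in N (left out, the last holds). Time passes only in rows, so rows that do not move let the fingers close. It gives the time, the measured TCP pose, the force and the opening at its end, in the units of the state.
- r.get_state(): the state, without advancing time (a new reading comes with each control period).
- r.capture(name): name is "side" or "top" or "wrist"; returns (picture, depth): 480x640x3 uint8, blue, green, red; 480x640 float32, m along the optical axis (not along the pixel's ray), 0 where there is no reading.
- r.get_calibration(name): a dict with "fov_y" (degrees; the focal length in pixels is half the picture's height over the tangent of half this angle, whatever the lens; pixels are square), "cx", "cy" (the principal point, pixels), "k1" (the pictures are not rectified: a ray, as slopes to the right and down, at radius r is drawn at 1 + k1 r^2 times it, then the intrinsics apply), "origin" and "orientation" of the camera in the world. Camera axes: x right, y down, z forward; pixel columns grow to the right and rows downward; lengths in m; the calibration is good to about 2 mm. A picture is of the moment at which its call begins: read the wrist's pose just before it. get_calibration takes no time and is no camera call; for the wrist camera it gives the pose at the moment of the call.
- r.close_job(): hands the job in, once; it reports no verdict.
Trained networks look in the newest picture that a camera, given by its name, has taken for a name from the list of things; names that differ only in an ending like _2 or _b are one class to them, and where a whole thing is asked for, a point or a joint stands for the part that bears it (a point fixed in the world has none). Each returns a list of dicts, best first, with "conf" (0 to 1); they miss things now and then, are a little off and sometimes report something else, mostly with a low value. They report only what shows in the picture. A call takes as long as a camera call.
- r.boxes_of(camera, target): "at" ([x, y, z] in m, in the coordinates of the camera as it stood for that picture, good to about 4 mm: the middle of the surface that is visible of it).
- r.pinpoint(camera, target): "at" ([x, y, z] in m, in the coordinates of the camera as it stood for that picture, good to about 4 mm: a listed point, or the origin of a listed thing).
The state is a dict: "time_s": time; "joints": joint angles; "qd": joint speeds; "joint_torque": joint torques, N m; "tcp_pos": TCP position; "eef_rot": TCP orientation; "contact_force": force on the tool from outside, world axes, zero at the start; "moment": the same for the moment, N m; "gripper_width": finger opening in m.
Only numpy, scipy, OpenCV 4.12 (cv2) and the standard library are available. Lean on these libraries where they do the work, as an engineer would, in place of code of your own. Each camera call takes 0.05 s, during which the arm holds its last target. There are 200 camera calls.

### The job

Put the large hex bolt with its nut back, lying down, in the empty compartment of the blue slide-top stock box. Then slide the lid along its grooves and press it over the end ridge until it is fully home against the closed end, pushing steadily so that it is never rammed, and let go. Leave the other hardware on the bench where it lies.

Things in the scene. Friction and masses are not known exactly. Their poses are not given: they have to be found in the camera images.
- box: Blue plastic slide-top stock box, 240 long x 108 wide x 60 high (mm), screwed to the bench by lugs on its long sides. Origin: centre of its underside; x runs lengthwise the way the lid closes, z up. Low entry end at x -120, where the lid sticks out. Lid ledges at z 48 in side grooves 6 high, 99 apart (1 to 1.5 play), under lips 86 apart, tops at z 60
- compartment (a point): Middle of the floor of the box's empty compartment, at x 60, z 5 of the box; axes as the box's. It is 111 mm long (x 4 to 115) x 84 wide between a 42 high divider and the closed end. At the start the lid's nose covers up to x 13 of the box at most
- end_ridge (a point): Crest of the end ridge: a round bump 40 mm wide on a stiff springy tongue in the middle of the entry end, at x -114, z 47.7 of the box. A rib under the lid's rear meets it about 8.5 mm before home; the push needed climbs to 14 to 24 N at 6 to 4 mm before home, then drops as the rib passes the crest, about 3 mm before home. Short of that the lid is not shut
- closed_end: High closed end wall of the box, the stop that the lid's nose comes home against: 5 mm thick, thin plastic that gives about 1 mm per 6 N at lid height. Origin at its foot, z 5 of the box, on the inner face (x 115 of the box), axes as the box's. More than 28 N of the lid on it counts as ramming
- lid: Grey sliding lid, 235 mm long x 96 wide over its 5 thick edges, about 0.2 kg, sliding freely (under 1 N) in the grooves, at the start 102 to 114 open. Its 82 wide middle is 12 thick: top at z 60 of the box, flush with the lips. Origin on the underside's centre line, 115 behind the nose, 120 ahead of the rear edge; axes as the box's. Fully home its origin is at x 0, z 48 of the box.
- thumb_bar (a point): Centre of the grey thumb bar standing across the lid near its rear: 12 mm thick along x, 56 wide, 20 high. It lies 98 behind the lid's origin (16 mm of flat lid behind it) and 22 above the lid's underside, so its foot is 10 lower; axes as the lid's
- bolt: Large steel hex bolt with its nut run on, 81 mm long, about 0.32 kg, lying on the bench. Origin on its axis, 15 above what it lies on, in the middle of the 46 long, 20 thick shank between head and nut; x along the axis. Head (30 across flats, 13 thick) at x -36 to -23, nut (30 across flats, 16 thick) at x 23 to 39, thread end at x 45
- small_bolt: Smaller bolt with nut, not wanted: 58 mm long, 18 across flats; origin on its axis
- coupling_nut: Coupling nut, not wanted: plain hexagonal steel bar 80 mm long, 30 across flats; origin on its axis
- washer: Loose steel washer, 60 mm across, 5 thick; origin under its centre
- big_nut: Loose steel nut, 46 mm across flats, 24 high; origin under its centre
- spanner: Open spanner, 200 mm long, lying flat; origin under its middle
- carton: Open cardboard carton of screws, 130 x 90 x 70 mm, 2 kg; origin under its centre

How it is judged:
By the outcome, as a careful person would: the job done as asked, in the order asked, and still so for the second after the job is handed in, with the robot touching nothing.
It also fails if it takes over 64 s, if anything falls off the work surface, if the arm or the gripper's body presses on something with over 40 N, if the wrist force passes 120 N, or if a joint passes its speed limit or range.

## Working session

There is one attempt and no reset: what is moved stays moved. The work goes in short steps, Python scripts to look and compute and a tool call to move; the robot and the scene stay as the last step left them, time stands still between calls to the robot, and variables do not carry over. Pictures are saved under pics/ and viewed, about 8 in all and at most 12, crops included, and the job is handed in when it is done.

Besides the shell and the picture viewer there is one more tool, called after ">>>" by a JSON object that holds its "op" and its "data", one argument or row to a line. send_rows: Moves the arm, as the interface text tells. Its arguments: {"type":"object","properties":{"motion":{"type":"array"},"gripper":{"type":"number"},"squeeze":{"type":"number"}},"required":["motion"]}

```bash
mkdir -p pics; cat > h.py <<'E'
import numpy as np, cv2
from scipy.spatial.transform import Rotation as R
from plant import r
def cal(n):
    c=r.get_calibration(n); f=240/np.tan(np.radians(c["fov_y"]/2))
    return f,c["cx"],c["cy"],c["k1"],np.array(c["origin"]),c["orientation"]
def rot(o):
    o=np.array(o)
    return o if o.shape==(3,3) else R.from_euler('xyz',o,degrees=True).as_matrix()
def w(n,at,c=None):
    c=c or cal(n); return c[4]+rot(c[5])@np.array(at)
def undist(n,u,v,c=None):
    f,cx,cy,k,_,_=c or cal(n); x,y=(u-cx)/f,(v-cy)/f; a,b=x,y
    for _ in range(20):
        s=1+k*(a*a+b*b); a,b=x/s,y/s
    return np.array([a,b,1.])
def px2w(n,u,v,d,c=None): return w(n,undist(n,u,v,c)*d,c)
def cloud(n,dep,c):
    vv,uu=np.mgrid[0:480,0:640]; f,cx,cy,k,o,e=c
    x,y=(uu-cx)/f,(vv-cy)/f; a,b=x.copy(),y.copy()
    for _ in range(15):
        s=1+k*(a*a+b*b); a,b=x/s,y/s
    return np.stack([a,b,np.ones_like(a)],-1)*dep[...,None]@rot(e).T+o
E
python3 - <<'E'
from h import *
print(r.get_state())
for n in("top","side","wrist"):
    c=cal(n); print(n,c)
    p,d=r.capture(n); cv2.imwrite(f"pics/{n}0.png",p)
    for t in ("box","compartment","end_ridge","closed_end","lid","thumb_bar","bolt","coupling_nut","small_bolt","carton"):
        l=r.pinpoint(n,t)
        print(t,[(round(q["conf"],2),w(n,q["at"],c).round(3)) for q in l[:2]])
E
```

```text
{'time_s': 0.0, 'joints': array([-5.62563381e+01,  2.05900768e+01,  6.32675996e-01, -1.83439589e-02,
       -7.01354017e+01, -1.65060531e+01]), 'qd': array([ 0.00288756,  0.02083656, -0.00344994,  0.09698218, -0.05951292,
       -0.00251132]), 'joint_torque': array([ 7.56708178e-04, -5.82724249e+01,  2.93054527e+01,  6.99665576e+00,
        7.05490995e-03, -1.89223783e-04]), 'tcp_pos': array([ 0.19983279, -0.64422564,  0.22563526]), 'eef_rot': array([ 1.79906122e+02, -9.83521080e-03, -1.62768630e+02]), 'contact_force': array([-0.62375277,  0.72080917,  0.0047418 ]), 'moment': array([-0.02296659,  0.04064503, -0.00736017]), 'gripper_width': 0.0875524435340857}
top (np.float64(508.3178303745748), 318.13479203985753, 244.3928282050364, -0.01983209048167764, array([ 0.32032901, -0.02260613,  1.07611206]), array([-167.63539053,   -0.36622647,  -89.35929584]))
box [(0.6, array([ 0.556,  0.121, -0.001]))]
compartment [(0.77, array([0.561, 0.187, 0.004]))]
end_ridge []
closed_end [(0.58, array([0.569, 0.238, 0.004]))]
lid [(0.95, array([0.546, 0.019, 0.051]))]
thumb_bar [(0.7, array([ 0.542,
[... 624 characters left out ...]
0.68, array([0.566, 0.249, 0.004]))]
lid [(0.75, array([0.543, 0.024, 0.048])), (0.59, array([ 0.494, -0.382,  0.01 ]))]
thumb_bar [(0.8, array([ 0.545, -0.072,  0.068]))]
bolt [(0.58, array([ 0.436, -0.257,  0.01 ]))]
coupling_nut [(0.63, array([ 0.574, -0.262,  0.013]))]
small_bolt [(0.62, array([ 0.496, -0.38 ,  0.015]))]
carton [(0.71, array([ 0.719, -0.242, -0.004]))]
wrist (np.float64(335.1536640706723), 317.96763861921744, 236.45250703736767, 0.005564569186872737, array([ 0.12768458, -0.66653239,  0.38403103]), array([ 1.63770061e+02, -2.72667624e-02,  1.07165882e+02]))
box []
compartment []
end_ridge []
closed_end []
lid []
thumb_bar []
bolt []
coupling_nut []
small_bolt []
carton []
```

View pics/top0.png

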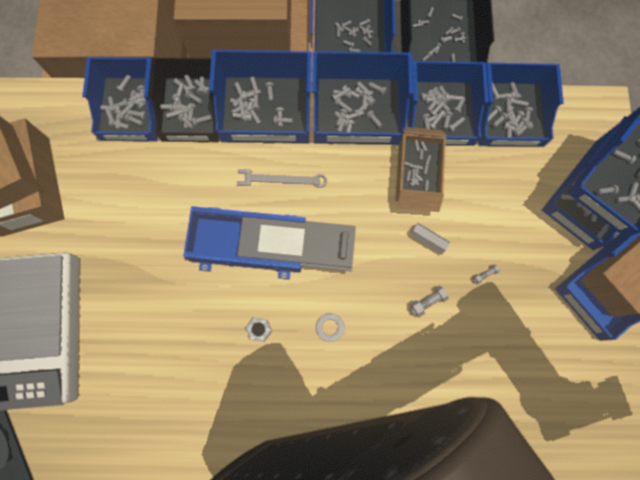

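```bash
python3 - <<'E'
from h import *
p,d=r.capture("top"); c=cal("top"); P=cloud("top",d,c)
np.save("P.npy",P)
x,y,z=P[...,0],P[...,1],P[...,2]
# bolt vicinity
m=(abs(x-.433)<.06)&(abs(y+.262)<.06)&(z>.012)&(z<.05)
q=P[m]; print(m.sum(), q.min(0),q.max(0))
# box rim top
m=(abs(x-.555)<.12)&(y>-.15)&(y<.3)&(z>.052)&(z<.066)
q=P[m][:,:2].astype(np.float32); print(cv2.minAreaRect(q))
# carton
for nm,cx,cy,h in(("bolt",.433,-.262,.06),):
    m=(np.hypot(x-cx,y-cy)<h)&(z>.008)&(z<.05)
    q=P[m][:,:2].astype(np.float32); print(nm,cv2.minAreaRect(q), P[m][:,2].max())
    q0=q-q.mean(0); print(np.linalg.svd(q0,full_matrices=False)[2][0],q.mean(0))
m=(x-.547)**2+(y+.075)**2<.05**2
m&=(z>.07); q=P[m]; print("bar",cv2.minAreaRect(q[:,:2].astype(np.float32)),np.median(q[:,2]))
E
```

```text
492 [ 0.4011395  -0.29707179  0.01213203] [ 0.4666525  -0.2191794   0.03505308]
((0.5536672472953796, 0.07246121764183044), (0.3467407524585724, 0.1095040962100029), 84.84986114501953)
bolt ((0.43277204036712646, -0.2567845582962036), (0.03448944538831711, 0.08045253157615662), 32.1551513671875) 0.0350530797906452
[-0.53135407  0.84714985] [ 0.4326239 -0.2561168]
bar ((0.5403644442558289, -0.07826284319162369), (0.013354104943573475, 0.056368712335824966), 84.95567321777344) 0.07892427356502407
```

The top picture shows the bolt at about (428,301), the coupling nut at (430,237), and the box at (185–355, 208–275) with the lid sticking out to the right. Its empty compartment is at (213,237). The box yaw is about 85°, and the cloud and network agree on this. I'll move above the bolt next.

>>> {"op": "send_rows", "data": {
  "motion": [
    {"travel": [-0.03,0.027,0.003],"spin": 0},
    {"travel": [-0.03,0.027,0.003],"spin": 0},
    {"travel": [-0.03,0.027,0.003],"spin": 0},
    {"travel": [-0.03,0.027,0.003],"spin": 0},
    {"travel": [-0.03,0.027,0.003],"spin": 0}
  ],
  "gripper": 1
}}

```text
time_s: 2.12
tcp_pos: [0.3023, -0.4719, 0.2088]
eef_rot: [-180.0, -0.1, -163.4]
contact_force: [1.3, -0.3, -0.1]
gripper_width: 0.0877
```

>>> {"op": "send_rows", "data": {
  "motion": [
    {"travel": [-0.03,0.027,0.003],"spin": 0},
    {"travel": [-0.03,0.027,0.003],"spin": 0},
    {"travel": [-0.03,0.027,0.003],"spin": 0},
    {"travel": [-0.03,0.027,0.003],"spin": 0},
    {"travel": [-0.03,0.027,0.003],"spin": 0}
  ]
}}

```text
time_s: 2.53
tcp_pos: [0.4092, -0.2932, 0.1944]
eef_rot: [-179.9, 0.0, -163.4]
contact_force: [0.7, -0.2, -0.4]
gripper_width: 0.0877
```

>>> {"op": "send_rows", "data": {
  "motion": [
    {"travel": [0,0,0],"spin": -7},
    {"travel": [0,0,0],"spin": -7},
    {"travel": [0,0,0],"spin": -7},
    {"travel": [0,0,0],"spin": -7},
    {"travel": [0,0,0],"spin": -7}
  ]
}}

```text
time_s: 2.95
tcp_pos: [0.4147, -0.2843, 0.1953]
eef_rot: [-179.7, 0.1, -127.7]
contact_force: [-0.1, 0.2, 0.1]
gripper_width: 0.0876
```

>>> {"op": "send_rows", "data": {
  "motion": [
    {"travel": [0,0,0],"spin": -7},
    {"travel": [0,0,0],"spin": -7},
    {"travel": [0,0,0],"spin": -7},
    {"travel": [0,0,0],"spin": -7},
    {"travel": [0,0,0],"spin": -7}
  ]
}}

```text
time_s: 3.37
tcp_pos: [0.4153, -0.2838, 0.1963]
eef_rot: [-179.6, -0.1, -92.0]
contact_force: [-0.1, 0.3, 0.8]
gripper_width: 0.0876
```

>>> {"op": "send_rows", "data": {
  "motion": [
    {"travel": [0,0,0],"spin": -7},
    {"travel": [0,0,0],"spin": -7},
    {"travel": [0,0,0],"spin": -7},
    {"travel": [0,0,0],"spin": -7},
    {"travel": [0,0,0],"spin": -7}
  ]
}}

```text
time_s: 3.78
tcp_pos: [0.4154, -0.2839, 0.1971]
eef_rot: [-179.7, -0.4, -56.2]
contact_force: [-0.2, -0.1, -1.0]
gripper_width: 0.0877
```

```bash
python3 - <<'E'
from h import *
print(r.get_state()["tcp_pos"],r.get_state()["eef_rot"])
c=cal("wrist"); p,d=r.capture("wrist"); cv2.imwrite("pics/w1.png",p)
print([(round(q["conf"],2),w("wrist",q["at"],c).round(3)) for q in r.pinpoint("wrist","bolt")])
P=cloud("wrist",d,c); x,y,z=P[...,0],P[...,1],P[...,2]
m=(np.hypot(x-.433,y+.259)<.058)&(z>.009)&(z<.05)&(d>0)
q=P[m]; a=cv2.minAreaRect(q[:,:2].astype(np.float32)); print(m.sum(),a,np.percentile(q[:,2],[50,95,99]))
q0=q[:,:2]-q[:,:2].mean(0); V=np.linalg.svd(q0,full_matrices=False)[2][0]; print(V,np.degrees(np.arctan2(V[1],V[0])))
V=V*np.sign(V[1]); s=(q[:,:2]-np.array(a[0]))@V; t=(q[:,:2]-np.array(a[0]))@np.array([-V[1],V[0]])
for k in np.arange(-.044,.045,.004):
    mm=abs(s-k)<.002
    if mm.sum()>3: print(round(k,3),t[mm].min().round(4),t[mm].max().round(4),q[mm,2].max().round(4))
E
```

```text
[ 0.41543842 -0.28388966  0.19714172] [-179.7025654    -0.42144779  -56.16887527]
[(0.88, array([ 0.435, -0.257,  0.013]))]
1947 ((0.4329173266887665, -0.2538315951824188), (0.03447471931576729, 0.08204568922519684), 31.362228393554688) [0.02380104 0.02988029 0.0306261 ]
[-0.51642782  0.85633072] 121.09294052496278
-0.04 -0.0164 0.0171 0.0309
-0.036 -0.0163 0.0162 0.0308
-0.032 -0.0163 0.0164 0.0314
-0.028 -0.0162 0.0165 0.0317
-0.024 -0.0087 0.0095 0.0257
-0.02 -0.0101 0.0097 0.0254
-0.016 -0.01 0.0097 0.0254
-0.012 -0.0098 0.0098 0.0254
-0.008 -0.0098 0.0099 0.0257
-0.004 -0.0098 0.0093 0.0258
0.0 -0.0096 0.0102 0.0251
0.004 -0.0096 0.0103 0.0259
0.008 -0.0095 0.0096 0.0251
0.012 -0.0095 0.0096 0.0259
0.016 -0.0092 0.0098 0.0264
0.02 -0.0171 0.0172 0.0308
0.024 -0.0171 0.0174 0.0308
0.028 -0.0171 0.0165 0.0314
0.032 -0.0169 0.0166 0.0317
0.036 -0.0168 0.0166 0.0298
0.04 -0.0086 0.0095 0.0251
```

View pics/w1.png

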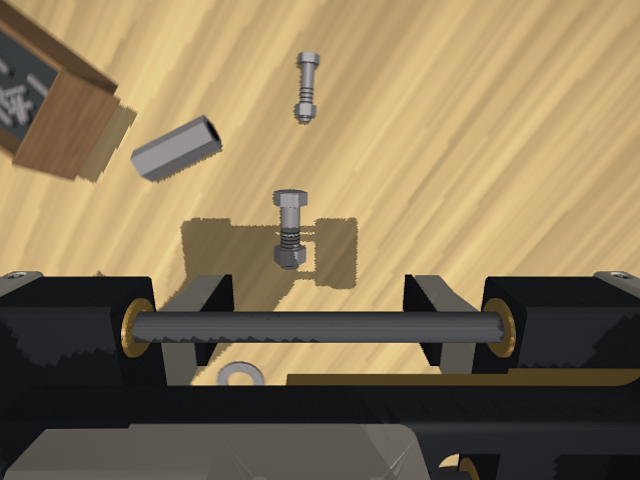

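The wrist picture shows the head at (290,197) and the nut with thread end at (290,255). The fingers straddle the bolt's line, and the coupling nut is clear at (177,148). The cloud puts the shank middle at (0.4345, -0.2564), with the axis at 121.1° and tops at 0.0255 (shank) and 0.031 (head/nut), which match the given sizes.

>>> {"op": "send_rows", "data": {
  "motion": [
    {"travel": [-0.0122,-0.0312,0],"spin": 2.7},
    {"travel": [0,0,0.03],"spin": 0},
    {"travel": [0,0,0.03],"spin": 0},
    {"travel": [0,0,0.03],"spin": 0},
    {"travel": [0,0,0],"spin": 0}
  ]
}}

```text
time_s: 4.3
tcp_pos: [0.4394, -0.2565, 0.108]
eef_rot: [-179.3, -0.8, -60.7]
contact_force: [-1.3, 0.2, -0.0]
gripper_width: 0.0878
```

>>> {"op": "send_rows", "data": {
  "motion": [
    {"travel": [-0.0024,0.0043,0.025],"spin": -1.5},
    {"travel": [0,0,0.025],"spin": 0},
    {"travel": [0,0,0.02],"spin": 0},
    {"travel": [0,0,0],"spin": 0}
  ]
}}

```text
time_s: 4.63
tcp_pos: [0.4383, -0.258, 0.0402]
eef_rot: [-179.2, -1.0, -59.9]
contact_force: [-0.5, 0.6, -0.3]
gripper_width: 0.0876
```

>>> {"op": "send_rows", "data": {
  "motion": [
    {"travel": [-0.0033,0.0025,0.012],"spin": -0.8},
    {"travel": [0,0,0.012],"spin": 0},
    {"travel": [0,0,0.005],"spin": 0},
    {"travel": [0,0,0],"spin": 0}
  ]
}}

```text
time_s: 4.97
tcp_pos: [0.439, -0.2582, 0.0165]
eef_rot: [-179.0, -1.2, -59.5]
contact_force: [0.2, 0.8, -0.1]
gripper_width: 0.0878
```

>>> {"op": "send_rows", "data": {
  "motion": [
    {"travel": [-0.005,0.004,0.009],"spin": 0},
    {"travel": [-0.003,0.003,0.003],"spin": 0}
  ]
}}

```text
time_s: 5.13
tcp_pos: [0.4324, -0.2558, 0.0075]
eef_rot: [-178.8, -1.4, -59.6]
contact_force: [-0.6, -0.7, -0.6]
gripper_width: 0.0874
```

>>> {"op": "send_rows", "data": {
  "motion": [
    {"travel": [0,0,0],"spin": 0},
    {"travel": [0,0,0],"spin": 0},
    {"travel": [0,0,0],"spin": 0},
    {"travel": [0,0,0],"spin": 0}
  ],
  "gripper": -1,
  "squeeze": 40
}}

```text
time_s: 5.47
tcp_pos: [0.4342, -0.2563, 0.0112]
eef_rot: [-178.7, -1.6, -59.7]
contact_force: [0.4, -0.2, -0.8]
gripper_width: 0.0663
```

>>> {"op": "send_rows", "data": {
  "motion": [
    {"travel": [0,0,0],"spin": 0},
    {"travel": [0,0,0],"spin": 0},
    {"travel": [0,0,0],"spin": 0}
  ]
}}

```text
time_s: 5.72
tcp_pos: [0.4352, -0.2566, 0.0123]
eef_rot: [-178.6, -1.7, -59.7]
contact_force: [0.6, -0.7, -0.5]
gripper_width: 0.0462
```

>>> {"op": "send_rows", "data": {
  "motion": [
    {"travel": [0,0,0.005],"spin": 0},
    {"travel": [0,0,0.001],"spin": 0},
    {"travel": [0,0,0.001],"spin": 0},
    {"travel": [0,0,0.001],"spin": 0}
  ]
}}

```text
time_s: 6.05
tcp_pos: [0.4354, -0.2567, 0.0035]
eef_rot: [-178.6, -1.7, -59.7]
contact_force: [-2.8, -0.5, 2.1]
gripper_width: 0.02
```

>>> {"op": "send_rows", "data": {
  "motion": [
    {"travel": [0,0,-0.002],"spin": 0},
    {"travel": [0,0,-0.03],"spin": 0},
    {"travel": [0,0,-0.04],"spin": 0},
    {"travel": [0,0,-0.04],"spin": 0}
  ]
}}

```text
time_s: 6.38
tcp_pos: [0.4232, -0.2533, 0.108]
eef_rot: [-179.6, -0.7, -59.8]
contact_force: [1.5, -0.1, -3.8]
gripper_width: 0.019
```

>>> {"op": "send_rows", "data": {
  "motion": [
    {"travel": [-0.022,-0.0245,-0.02],"spin": 0},
    {"travel": [-0.0257,-0.0285,-0.012],"spin": 0},
    {"travel": [-0.0257,-0.0285,-0.01],"spin": 0},
    {"travel": [-0.0257,-0.0285,0],"spin": 0},
    {"travel": [-0.0257,-0.0285,0],"spin": 0}
  ]
}}

```text
time_s: 6.8
tcp_pos: [0.4808, -0.0751, 0.1595]
eef_rot: [-179.1, -0.9, -60.5]
contact_force: [0.7, -0.8, -3.8]
gripper_width: 0.0192
```

>>> {"op": "send_rows", "data": {
  "motion": [
    {"travel": [-0.0257,-0.0285,0],"spin": 0},
    {"travel": [-0.0257,-0.0285,0],"spin": 0},
    {"travel": [-0.0257,-0.0285,0],"spin": 0},
    {"travel": [-0.0257,-0.0285,0],"spin": 0},
    {"travel": [-0.0257,-0.0285,0],"spin": 0}
  ]
}}

```text
time_s: 7.22
tcp_pos: [0.5394, 0.1163, 0.1591]
eef_rot: [-179.3, -0.8, -60.6]
contact_force: [1.3, -0.2, -3.4]
gripper_width: 0.019
```

>>> {"op": "send_rows", "data": {
  "motion": [
    {"travel": [0,0,0],"spin": 7},
    {"travel": [0,0,0],"spin": 7},
    {"travel": [0,0,0],"spin": 7},
    {"travel": [0,0,0],"spin": 7},
    {"travel": [0,0,0],"spin": 7}
  ]
}}

```text
time_s: 7.63
tcp_pos: [0.5386, 0.1256, 0.1545]
eef_rot: [-179.3, -0.3, -96.1]
contact_force: [0.2, 0.2, -3.4]
gripper_width: 0.0188
```

```bash
python3 - <<'E'
from h import *
s=r.get_state(); print(s["tcp_pos"],s["eef_rot"])
c=cal("wrist"); p,d=r.capture("wrist"); cv2.imwrite("pics/w2.png",p)
for n in("wrist","side","top"):
  if n!="wrist": r.capture(n)
  for t in("compartment","closed_end","lid","bolt"):
    print(n,t,[(round(q["conf"],2),w(n,q["at"],c if n=="wrist" else None).round(3)) for q in r.pinpoint(n,t)[:1]])
E
```

```text
[0.53860212 0.12561359 0.15450764] [-179.30930322   -0.32762506  -96.13762571]
wrist compartment [(0.73, array([0.56 , 0.189, 0.006]))]
wrist closed_end []
wrist lid [(0.61, array([0.548, 0.02 , 0.045]))]
wrist bolt [(0.68, array([0.541, 0.126, 0.167]))]
side compartment [(0.77, array([0.562, 0.186, 0.007]))]
side closed_end []
side lid [(0.88, array([0.546, 0.026, 0.052]))]
side bolt [(0.63, array([0.537, 0.124, 0.163]))]
top compartment [(0.82, array([0.562, 0.185, 0.005]))]
top closed_end [(0.72, array([ 0.568,  0.239, -0.001]))]
top lid [(0.81, array([0.55 , 0.02 , 0.054]))]
top bolt [(0.72, array([0.541, 0.125, 0.161]))]
```

View pics/w2.png

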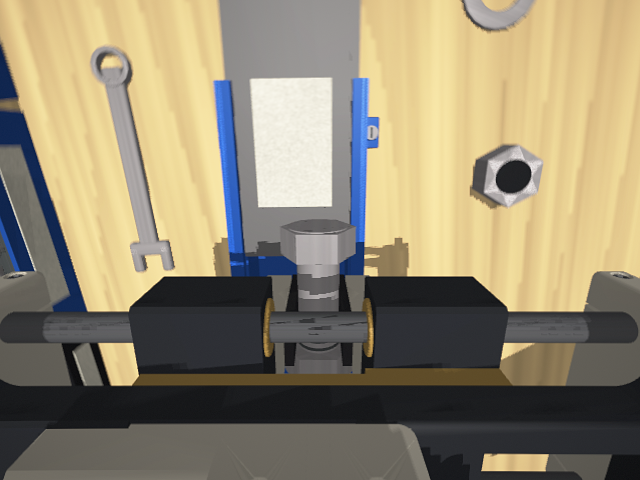

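The wrist picture shows the bolt held with its head at (318,240), parallel to the box. The lid is at (290,140) and the box's side rails are at about x 225 and 360. All three cameras put the compartment at (0.562, 0.186, 0.006), as expected. I'll move over it.

>>> {"op": "send_rows", "data": {
  "motion": [
    {"travel": [-0.025,-0.007,0],"spin": -1},
    {"travel": [-0.02,-0.005,0],"spin": 0},
    {"travel": [-0.017,-0.005,0],"spin": 0},
    {"travel": [0,0,0],"spin": 0}
  ]
}}

```text
time_s: 8.72
tcp_pos: [0.563, 0.188, 0.1559]
eef_rot: [-179.2, -0.3, -94.9]
contact_force: [1.2, -0.4, -1.6]
gripper_width: 0.019
```

>>> {"op": "send_rows", "data": {
  "motion": [
    {"travel": [0.0005,0,0.03],"spin": 0},
    {"travel": [0,0,0.03],"spin": 0},
    {"travel": [0,0,0.015],"spin": 0}
  ]
}}

```text
time_s: 8.97
tcp_pos: [0.5684, 0.1923, 0.0834]
eef_rot: [-178.7, 0.1, -94.7]
contact_force: [-0.2, -0.4, -4.2]
gripper_width: 0.0187
```

```bash
python3 - <<'E'
from h import *
s=r.get_state(); print(s["tcp_pos"],s["eef_rot"],s["contact_force"])
c=cal("wrist"); p,d=r.capture("wrist"); P=cloud("wrist",d,c)
th=np.radians(84.9); bx=np.array([np.cos(th),np.sin(th)]); by=np.array([-bx[1],bx[0]])
def prof(P,nm):
    q=P[(P[...,2]>.05)&(P[...,2]<.066)][:,:2]-np.array([.5584,.1257])
    X,Y=q@bx,q@by
    for a in(-100,-60,20,60,100):
        m=(abs(X-a/1000)<.012)&(abs(Y)<.07); 
        if m.sum()>5: print(nm,a,m.sum(),np.percentile(Y[m],[1,99]).round(4), (Y[m&(Y>0)].min() if (m&(Y>0)).any() else 0),(Y[m&(Y<0)].max() if (m&(Y<0)).any() else 0))
prof(P,"wrist"); p,d=r.capture("top"); cv2.imwrite("pics/t2.png",p[180:300,150:390]); P2=cloud("top",d,cal("top")); prof(P2,"top")
prof(np.load("P.npy"),"top0")
E
```

```text
[0.56835794 0.19232805 0.08342368] [-1.78670081e+02  8.78021566e-02 -9.47003349e+01] [-0.20118383 -0.40389574 -4.22189758]
wrist -60 11931 [-0.0518  0.0541] 5.147636723309761e-06 -1.852373052252856e-06
wrist 20 3190 [-0.0527  0.055 ] 1.9310540588593166e-05 -0.0004640834014192829
wrist 60 1538 [-0.0527  0.0552] 0.04347817841329418 -0.041714108781010055
top -100 611 [-0.0528  0.0538] 4.7222561383736646e-05 -0.0004886676984210012
top -60 609 [-0.0533  0.0539] 4.971918049935321e-05 -0.00015907955778316114
top 20 147 [-0.0541  0.0542] 0.0018042659170124592 -0.011014293601244188
top 60 8 [0.0436 0.0532] 0.043598290615643395 0
top0 -100 609 [-0.0531  0.0538] 9.527902248751186e-05 -0.0003782853967330248
top0 -60 604 [-0.0527  0.0536] 2.6423790789578034e-05 -0.00015458667473476157
top0 20 143 [-0.0536  0.0539] 0.03149022531703618 -0.00910175711571791
top0 60 138 [-0.054   0.0544] 0.04303402536127995 -0.042269288895306824
top0 100 140 [-0.0542  0.054 ] 0.0425683835181133 -0.040854819084499235
```

>>> {"op": "send_rows", "data": {
  "motion": [
    {"travel": [0.0085,0.006,0.005],"spin": 0},
    {"travel": [0.002,0.001,0.02],"spin": 0},
    {"travel": [0.002,0.001,0.01],"spin": 0}
  ]
}}

```text
time_s: 9.32
tcp_pos: [0.5623, 0.1819, 0.0514]
eef_rot: [-178.5, 0.1, -94.6]
contact_force: [0.3, -0.7, -3.1]
gripper_width: 0.0187
```

>>> {"op": "send_rows", "data": {
  "motion": [
    {"travel": [-0.001,0,0.015],"spin": 0},
    {"travel": [-0.0005,0.0005,0.015],"spin": 0},
    {"travel": [0,0.001,0.005],"spin": 0},
    {"travel": [0,0,0],"spin": 0}
  ]
}}

```text
time_s: 9.65
tcp_pos: [0.5636, 0.1843, 0.0178]
eef_rot: [-178.4, 0.1, -94.6]
contact_force: [-0.1, -0.1, -2.3]
gripper_width: 0.0191
```

>>> {"op": "send_rows", "data": {
  "motion": [
    {"travel": [0,0.0005,0.006],"spin": 0},
    {"travel": [0,0,0.002],"spin": 0},
    {"travel": [0,0,0.001],"spin": 0}
  ]
}}

```text
time_s: 9.9
tcp_pos: [0.5651, 0.1855, 0.011]
eef_rot: [-178.2, 0.2, -94.5]
contact_force: [0.6, 0.0, -2.5]
gripper_width: 0.0189
```

>>> {"op": "send_rows", "data": {
  "motion": [
    {"travel": [0.0005,0.002,0.003],"spin": 0},
    {"travel": [0,0.0003,0.001],"spin": 0}
  ]
}}

```text
time_s: 10.07
tcp_pos: [0.5643, 0.186, 0.0086]
eef_rot: [-178.0, 0.3, -94.5]
contact_force: [-2.0, -1.7, 2.5]
gripper_width: 0.0186
```

>>> {"op": "send_rows", "data": {
  "motion": [
    {"travel": [0,0,0.0005],"spin": 0},
    {"travel": [0,0,0.0005],"spin": 0},
    {"travel": [0,0,0.0],"spin": 0},
    {"travel": [0,0,0],"spin": 0}
  ],
  "gripper": -0.27
}}

```text
time_s: 10.4
tcp_pos: [0.5656, 0.1869, 0.0094]
eef_rot: [-177.8, 0.5, -94.4]
contact_force: [0.1, -0.6, -1.1]
gripper_width: 0.0319
```

>>> {"op": "send_rows", "data": {
  "motion": [
    {"travel": [0,0,-0.02],"spin": 0},
    {"travel": [0,0,-0.03],"spin": 0},
    {"travel": [0,0,-0.04],"spin": 0},
    {"travel": [0,0,-0.04],"spin": 0},
    {"travel": [0,0,-0.02],"spin": 0}
  ]
}}

```text
time_s: 10.82
tcp_pos: [0.5568, 0.1838, 0.1587]
eef_rot: [-178.4, -0.0, -94.5]
contact_force: [-0.1, 1.7, -0.1]
gripper_width: 0.0321
```

>>> {"op": "send_rows", "data": {
  "motion": [
    {"travel": [0.033,0,0],"spin": 0},
    {"travel": [0.038,0,0],"spin": 0},
    {"travel": [0.038,0,0],"spin": 0},
    {"travel": [0.038,0,0],"spin": 0},
    {"travel": [0.038,0,0],"spin": 0}
  ],
  "gripper": -1
}}

```text
time_s: 11.23
tcp_pos: [0.5479, 0.0023, 0.168]
eef_rot: [-177.5, 0.6, -93.8]
contact_force: [1.1, -0.8, 0.0]
gripper_width: 0.0043
```

>>> {"op": "send_rows", "data": {
  "motion": [
    {"travel": [0.038,0,0],"spin": 0},
    {"travel": [0.038,0,0],"spin": 0},
    {"travel": [0.035,0,0],"spin": 0},
    {"travel": [0,0,0],"spin": 0}
  ]
}}

```text
time_s: 11.57
tcp_pos: [0.5384, -0.1181, 0.1685]
eef_rot: [-177.3, 0.6, -94.0]
contact_force: [0.2, 0.8, -0.4]
gripper_width: 0.0006
```

```bash
python3 - <<'E'
from h import *
s=r.get_state(); print(s["tcp_pos"],s["eef_rot"],s["contact_force"],s["gripper_width"])
p,d=r.capture("top"); cv2.imwrite("pics/t3.png",cv2.resize(p[170:310,160:400],None,fx=3,fy=3))
c=cal("top")
for t in("bolt","lid","thumb_bar"): print(t,[(round(q["conf"],2),w("top",q["at"]).round(3)) for q in r.pinpoint("top",t)[:2]])
P=cloud("top",d,c); x,y,z=P[...,0],P[...,1],P[...,2]
m=(np.hypot(x-.542,y+.075)<.05)&(z>.07)&(z<.09); q=P[m]; print("bar",m.sum(),cv2.minAreaRect(q[:,:2].astype(np.float32)),np.median(q[:,2]))
m=(np.hypot(x-.563,y-.186)<.05)&(z>.015)&(z<.048); q=P[m]
print(q.shape,cv2.minAreaRect(q[:,:2].astype(np.float32)),np.percentile(q[:,2],[50,95,99]))
E
```

```text
[ 0.53840061 -0.11808231  0.16847652] [-177.2935731     0.57888147  -93.95716401] [ 0.24729732  0.76959186 -0.3885891 ] 0.0005660094912950876
bolt []
lid []
thumb_bar [(0.89, array([ 0.542, -0.075,  0.07 ])), (0.63, array([ 0.377, -0.058,  0.001]))]
bar 184 ((0.5397615432739258, -0.07815878838300705), (0.013367400504648685, 0.0562029667198658), 84.74297332763672) 0.07888180702058917Traceback (most recent call last):
  File "<stdin>", line 9, in <module>
    return _quantile_unchecked(
        a, q, axis, out, overwrite_input, method, keepdims, weights)
    return _ureduce(a,
                    func=_quantile_ureduce_func,
    ...<5 lines>...
                    overwrite_input=overwrite_input,
                    method=method)
    r = func(a, **kwargs)
    result = _quantile(arr,
                       quantiles=q,
    ...<2 lines>...
                       out=out,
                       weights=wgt)
    slices_having_nans = np.isnan(arr[-1, ...])
                                  ~~~^^^^^^^^^
IndexError: index -1 is out of bounds for axis 0 with size 0
```

View pics/t3.png

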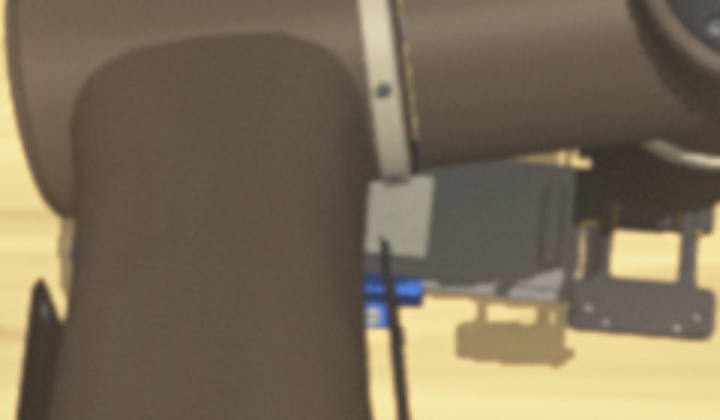

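The arm hides the compartment from the top camera. The thumb bar, at about (548,225) in the crop, is unmoved at (0.540, -0.078). I'll check the bolt from the side camera.

```bash
python3 - <<'E'
from h import *
p,d=r.capture("side"); c=cal("side")
for t in("bolt","lid","thumb_bar"): print(t,[(round(q["conf"],2),w("side",q["at"]).round(3)) for q in r.pinpoint("side",t)[:2]])
P=cloud("side",d,c); x,y,z=P[...,0],P[...,1],P[...,2]
o=np.array([.558,.1257]); th=np.radians(84.85); bx=np.array([np.cos(th),np.sin(th)]);by=np.array([-bx[1],bx[0]])
X=(P[...,:2]-o)@bx; Y=(P[...,:2]-o)@by
m=(X>.01)&(X<.112)&(abs(Y)<.036)&(z>.012)&(z<.05)
print(m.sum()); q=P[m]; 
if m.sum(): print(np.percentile(X[m],[1,50,99]),np.percentile(Y[m],[1,50,99]),np.percentile(z[m],[5,50,99]))
ys,xs=np.where((abs(X-.04)<.12)&(abs(Y)<.06)&(z>0)&(z<.09))
print(xs.min(),xs.max(),ys.min(),ys.max())
cv2.imwrite("pics/s3.png",cv2.resize(p[ys.min()-20:ys.max()+20,xs.min()-30:xs.max()+30],None,fx=3,fy=3))
E
```

```text
bolt []
lid [(0.91, array([0.548, 0.025, 0.052]))]
thumb_bar [(0.86, array([ 0.544, -0.071,  0.071]))]
0
296 346 199 255
```

View pics/s3.png

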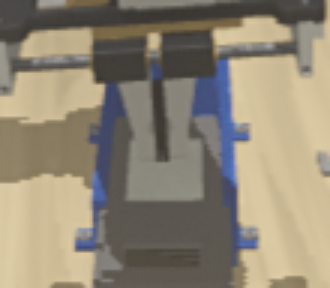

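>>> {"op": "send_rows", "data": {
  "motion": [
    {"travel": [-0.035,-0.001,0],"spin": 0.5},
    {"travel": [-0.04,-0.001,0],"spin": 0},
    {"travel": [-0.04,-0.001,0],"spin": 0},
    {"travel": [-0.04,-0.001,0],"spin": 0},
    {"travel": [-0.04,-0.001,0],"spin": 0}
  ]
}}

```text
time_s: 12.38
tcp_pos: [0.558, 0.0862, 0.171]
eef_rot: [-177.3, 0.6, -94.4]
contact_force: [0.0, -0.3, -0.1]
gripper_width: 0.0005
```

>>> {"op": "send_rows", "data": {
  "motion": [
    {"travel": [-0.04,-0.001,0],"spin": 0},
    {"travel": [-0.04,-0.001,0],"spin": 0},
    {"travel": [-0.04,-0.001,0],"spin": 0},
    {"travel": [-0.04,-0.001,0],"spin": 0},
    {"travel": [-0.03,0,0],"spin": 0}
  ]
}}

```text
time_s: 12.8
tcp_pos: [0.5728, 0.2868, 0.1741]
eef_rot: [-177.2, 0.7, -93.8]
contact_force: [0.5, -0.4, 0.1]
gripper_width: 0.0001
```

```bash
python3 - <<'E'
from h import *
s=r.get_state(); print(s["tcp_pos"],s["eef_rot"])
c=cal("wrist"); p,d=r.capture("wrist"); cv2.imwrite("pics/w4.png",p)
for t in("bolt","lid"): print(t,[(round(q["conf"],2),w("wrist",q["at"],c).round(3)) for q in r.pinpoint("wrist",t)[:2]])
P=cloud("wrist",d,c); z=P[...,2]
o=np.array([.558,.1257]); th=np.radians(84.85); bx=np.array([np.cos(th),np.sin(th)]);by=np.array([-bx[1],bx[0]])
X=(P[...,:2]-o)@bx; Y=(P[...,:2]-o)@by
m=(X>.01)&(X<.112)&(abs(Y)<.036)&(z>.014)&(z<.045)
print(m.sum(),np.percentile(X[m],[1,50,99]),np.percentile(Y[m],[1,50,99]),np.percentile(z[m],[5,50,99]))
E
```

```text
[0.57279096 0.28681164 0.1741481 ] [-177.16644486    0.68012642  -93.82244933]
bolt [(0.96, array([0.565, 0.184, 0.019]))]
lid []
3058 [0.02436656 0.06040352 0.1031014 ] [-0.01719152 -0.00017561  0.01615899] [0.02174299 0.02892998 0.03570766]
```

View pics/w4.png

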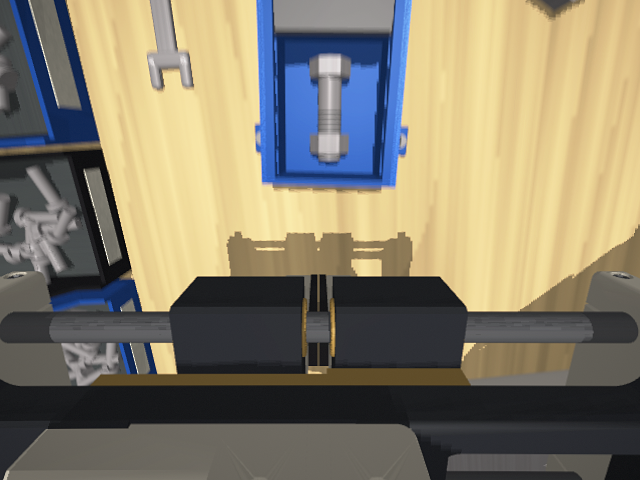

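The bolt lies flat and central in the compartment, head at (328,68) and nut at (328,147) in the picture. It spans box x 24–103 with its top at 35 mm, so the lid will clear it. Back to behind the thumb bar.

>>> {"op": "send_rows", "data": {
  "motion": [
    {"travel": [0.035,0.001,0],"spin": 0},
    {"travel": [0.04,0.001,0],"spin": 0.5},
    {"travel": [0.04,0.001,0],"spin": 0.5},
    {"travel": [0.04,0.001,0],"spin": 0},
    {"travel": [0.04,0.001,0],"spin": 0}
  ]
}}

```text
time_s: 13.37
tcp_pos: [0.5516, 0.0942, 0.1688]
eef_rot: [-177.3, 0.6, -93.9]
contact_force: [-0.3, 0.3, -0.3]
gripper_width: 0.0003
```

>>> {"op": "send_rows", "data": {
  "motion": [
    {"travel": [0.04,0.001,0],"spin": 0},
    {"travel": [0.04,0.001,0],"spin": 0},
    {"travel": [0.04,0.001,0],"spin": 0},
    {"travel": [0.04,0.001,0],"spin": 0},
    {"travel": [0.04,0,0],"spin": 0}
  ]
}}

```text
time_s: 13.78
tcp_pos: [0.5285, -0.1131, 0.1677]
eef_rot: [-177.2, 0.6, -93.7]
contact_force: [0.6, 0.6, -0.0]
gripper_width: 0.0004
```

>>> {"op": "send_rows", "data": {
  "motion": [
    {"travel": [0.005,0,0.03],"spin": 0},
    {"travel": [0.0,0,0.03],"spin": 0}
  ]
}}

```text
time_s: 13.95
tcp_pos: [0.533, -0.1251, 0.1132]
eef_rot: [-176.5, 0.7, -94.0]
contact_force: [-0.9, 0.6, -1.0]
gripper_width: 0.0005
```

>>> {"op": "send_rows", "data": {
  "motion": [
    {"travel": [0.0,0,0.03],"spin": 0},
    {"travel": [0.0,0,0.01],"spin": 0},
    {"travel": [-0.001,0,0.002],"spin": 0}
  ]
}}

```text
time_s: 14.2
tcp_pos: [0.5311, -0.1271, 0.066]
eef_rot: [-176.8, 0.6, -94.3]
contact_force: [-0.7, 0.1, 0.3]
gripper_width: 0.0004
```

>>> {"op": "send_rows", "data": {
  "motion": [
    {"travel": [-0.01,-0.002,0.0005],"spin": 0.3},
    {"travel": [-0.01,-0.002,0.0005],"spin": 0.3},
    {"travel": [-0.005,-0.001,0.0005],"spin": 0},
    {"travel": [-0.004,0,0.0005],"spin": 0},
    {"travel": [-0.004,0,0.0005],"spin": 0}
  ]
}}

```text
time_s: 14.62
tcp_pos: [0.5374, -0.0942, 0.0651]
eef_rot: [-176.8, 0.6, -95.0]
contact_force: [0.4, -0.5, 0.1]
gripper_width: 0.0003
```

>>> {"op": "send_rows", "data": {
  "motion": [
    {"travel": [-0.005,0,0.0005],"spin": 0},
    {"travel": [-0.006,0,0.0005],"spin": 0},
    {"travel": [-0.006,0,0.0005],"spin": 0},
    {"travel": [-0.006,0,0.0005],"spin": 0},
    {"travel": [-0.006,0,0.0005],"spin": 0}
  ]
}}

```text
time_s: 15.03
tcp_pos: [0.5405, -0.0629, 0.0645]
eef_rot: [-176.7, 0.7, -94.9]
contact_force: [-0.3, -0.8, -0.1]
gripper_width: 0.0004
```

>>> {"op": "send_rows", "data": {
  "motion": [
    {"travel": [-0.008,0,0],"spin": 0},
    {"travel": [-0.009,0,0],"spin": 0},
    {"travel": [-0.009,0,0],"spin": 0},
    {"travel": [-0.009,0,0],"spin": 0},
    {"travel": [-0.007,0,0],"spin": 0}
  ]
}}

```text
time_s: 15.45
tcp_pos: [0.5441, -0.0166, 0.0646]
eef_rot: [-176.7, 0.7, -94.9]
contact_force: [0.5, -0.7, -0.6]
gripper_width: 0.0006
```

```bash
python3 - <<'E'
from h import *
s=r.get_state(); print(s["tcp_pos"],s["eef_rot"],s["contact_force"])
for n in("top","side"):
    p,d=r.capture(n); P=cloud(n,d,cal(n)); z=P[...,2]
    for t in("lid","thumb_bar","box"): print(n,t,[(round(q["conf"],2),w(n,q["at"]).round(3)) for q in r.pinpoint(n,t)[:1]])
    o=np.array([.558,.1257]); th=np.radians(84.85); bx=np.array([np.cos(th),np.sin(th)]);by=np.array([-bx[1],bx[0]])
    X=(P[...,:2]-o)@bx; Y=(P[...,:2]-o)@by
    m=(X<-.07)&(X>-.24)&(abs(Y)<.04)&(z>.056)&(z<.064)&(d>0)
    if m.sum(): print(n,"lid rear X",np.percentile(X[m],[0.5,2]))
    m=(X<-.07)&(X>-.24)&(abs(abs(Y)-.024)<.004)&(z>.077)&(z<.084)
    if m.sum(): print(n,"bar X",m.sum(),np.percentile(X[m],[1,50,99]))
    if n=="side": cv2.imwrite("pics/s5.png",cv2.resize(p[160:340,230:420],None,fx=3,fy=3))
E
```

```text
[ 0.54408792 -0.01659135  0.0646337 ] [-176.74462564    0.66036969  -94.93803895] [ 0.51746785 -0.66633844 -0.63718762]
top lid [(0.9, array([0.555, 0.095, 0.048]))]
top thumb_bar [(0.73, array([0.545, 0.003, 0.07 ]))]
top box [(0.21, array([0.373, 0.092, 0.002]))]
top lid rear X [-0.15023549 -0.14914209]
top bar X 1 [-0.12715112 -0.12715112 -0.12715112]
side lid [(0.84, array([0.552, 0.102, 0.052]))]
side thumb_bar [(0.82, array([0.552, 0.006, 0.071]))]
side box []
side lid rear X [-0.14765887 -0.14699356]
side bar X 20 [-0.13251508 -0.12692379 -0.1207883 ]
```

View pics/s5.png

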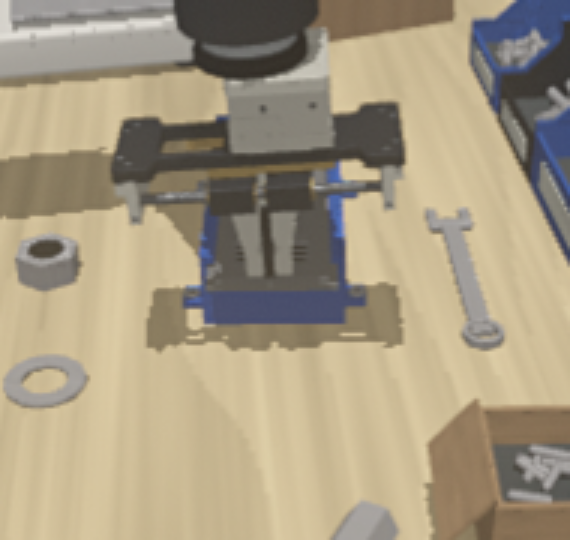

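The side picture shows the shut fingers behind the bar at (265,245) in the crop, with the lid between the rails and the entry end at (275,305). The lid has about 29 mm to go, which puts home at about TCP y 0.0125.

>>> {"op": "send_rows", "data": {
  "motion": [
    {"travel": [-0.004,0,0],"spin": 0},
    {"travel": [-0.004,0,0],"spin": 0},
    {"travel": [-0.004,0,0],"spin": 0},
    {"travel": [-0.003,0,0],"spin": 0}
  ]
}}

```text
time_s: 16.18
tcp_pos: [0.5449, -0.0037, 0.0647]
eef_rot: [-176.8, 0.6, -95.2]
contact_force: [0.3, -1.6, 0.3]
gripper_width: 0.0006
```

>>> {"op": "send_rows", "data": {
  "motion": [
    {"travel": [-0.002,0,0],"spin": 0},
    {"travel": [-0.002,0,0],"spin": 0}
  ]
}}

```text
time_s: 16.35
tcp_pos: [0.5453, 0.001, 0.0647]
eef_rot: [-176.8, 0.6, -95.1]
contact_force: [0.4, -1.1, -0.8]
gripper_width: 0.0003
```

>>> {"op": "send_rows", "data": {
  "motion": [
    {"travel": [-0.0015,0,0],"spin": 0},
    {"travel": [-0.0015,0,0],"spin": 0}
  ]
}}

```text
time_s: 16.52
tcp_pos: [0.5456, 0.0044, 0.0648]
eef_rot: [-176.8, 0.6, -95.1]
contact_force: [0.9, -8.3, 4.3]
gripper_width: 0.0004
```

>>> {"op": "send_rows", "data": {
  "motion": [
    {"travel": [-0.0015,0,0],"spin": 0},
    {"travel": [-0.0015,0,0],"spin": 0}
  ]
}}

```text
time_s: 16.68
tcp_pos: [0.5453, 0.0059, 0.065]
eef_rot: [-176.9, 0.4, -95.1]
contact_force: [2.0, -11.9, -0.3]
gripper_width: 0.0001
```

>>> {"op": "send_rows", "data": {
  "motion": [
    {"travel": [-0.002,0,0],"spin": 0},
    {"travel": [-0.002,0,0],"spin": 0}
  ]
}}

```text
time_s: 16.85
tcp_pos: [0.545, 0.0063, 0.0651]
eef_rot: [-177.0, 0.1, -95.1]
contact_force: [4.7, -14.7, -1.1]
gripper_width: 0.0008
```

>>> {"op": "send_rows", "data": {
  "motion": [
    {"travel": [-0.003,0,0],"spin": 0},
    {"travel": [-0.003,0,0],"spin": 0}
  ]
}}

```text
time_s: 17.02
tcp_pos: [0.5444, 0.0072, 0.0652]
eef_rot: [-177.1, -0.3, -95.1]
contact_force: [4.8, -19.2, -1.0]
gripper_width: 0.0002
```

>>> {"op": "send_rows", "data": {
  "motion": [
    {"travel": [-0.0032,-0.0003,0],"spin": 0}
  ]
}}

```text
time_s: 17.1
tcp_pos: [0.5444, 0.0073, 0.0652]
eef_rot: [-177.2, -0.5, -95.1]
contact_force: [4.9, -22.2, 0.8]
gripper_width: 0.0003
```

>>> {"op": "send_rows", "data": {
  "motion": [
    {"travel": [-0.0034,-0.0004,0],"spin": 0}
  ]
}}

```text
time_s: 17.18
tcp_pos: [0.5443, 0.0074, 0.0653]
eef_rot: [-177.4, -0.8, -95.2]
contact_force: [4.2, -23.2, 1.4]
gripper_width: 0.0005
```

>>> {"op": "send_rows", "data": {
  "motion": [
    {"travel": [-0.004,-0.0004,0],"spin": 0}
  ]
}}

```text
time_s: 17.27
tcp_pos: [0.5443, 0.0078, 0.0654]
eef_rot: [-177.5, -1.1, -95.2]
contact_force: [3.8, -22.8, 1.6]
gripper_width: 0.0004
```

>>> {"op": "send_rows", "data": {
  "motion": [
    {"travel": [-0.0042,-0.0004,0],"spin": 0}
  ]
}}

```text
time_s: 17.35
tcp_pos: [0.5442, 0.0082, 0.0654]
eef_rot: [-177.6, -1.4, -95.2]
contact_force: [4.6, -23.1, 1.6]
gripper_width: 0.0004
```

>>> {"op": "send_rows", "data": {
  "motion": [
    {"travel": [-0.0042,-0.0004,0],"spin": 0}
  ]
}}

```text
time_s: 17.43
tcp_pos: [0.5442, 0.0087, 0.0654]
eef_rot: [-177.7, -1.7, -95.3]
contact_force: [4.3, -22.8, 1.4]
gripper_width: 0.0004
```

>>> {"op": "send_rows", "data": {
  "motion": [
    {"travel": [-0.004,-0.0004,0],"spin": 0}
  ]
}}

```text
time_s: 17.52
tcp_pos: [0.5442, 0.0091, 0.0655]
eef_rot: [-177.8, -1.9, -95.3]
contact_force: [4.1, -20.5, 1.2]
gripper_width: 0.0003
```

Force is dropping, so the rib is going over the crest. I'll ease off.

>>> {"op": "send_rows", "data": {
  "motion": [
    {"travel": [-0.0035,-0.0003,0],"spin": 0}
  ]
}}

```text
time_s: 17.6
tcp_pos: [0.5441, 0.0092, 0.0655]
eef_rot: [-177.9, -2.2, -95.4]
contact_force: [5.5, -20.7, 1.3]
gripper_width: -0.0
```

>>> {"op": "send_rows", "data": {
  "motion": [
    {"travel": [-0.0038,-0.0003,0],"spin": 0}
  ]
}}

```text
time_s: 17.68
tcp_pos: [0.5441, 0.0097, 0.0655]
eef_rot: [-178.0, -2.5, -95.4]
contact_force: [3.2, -17.7, 2.0]
gripper_width: 0.0007
```

>>> {"op": "send_rows", "data": {
  "motion": [
    {"travel": [-0.0032,-0.0003,0],"spin": 0}
  ]
}}

```text
time_s: 17.77
tcp_pos: [0.5441, 0.01, 0.0656]
eef_rot: [-178.1, -2.7, -95.4]
contact_force: [4.3, -15.0, 1.2]
gripper_width: 0.0003
```

>>> {"op": "send_rows", "data": {
  "motion": [
    {"travel": [-0.0028,-0.0003,0],"spin": 0}
  ]
}}

```text
time_s: 17.85
tcp_pos: [0.5441, 0.01, 0.0656]
eef_rot: [-178.2, -2.9, -95.4]
contact_force: [3.2, -15.7, 1.1]
gripper_width: 0.0005
```

>>> {"op": "send_rows", "data": {
  "motion": [
    {"travel": [-0.003,-0.0003,0],"spin": 0}
  ]
}}

```text
time_s: 17.93
tcp_pos: [0.5441, 0.0105, 0.0656]
eef_rot: [-178.3, -3.1, -95.5]
contact_force: [1.2, -12.4, 2.2]
gripper_width: 0.0002
```

>>> {"op": "send_rows", "data": {
  "motion": [
    {"travel": [-0.0026,-0.0003,0],"spin": 0}
  ]
}}

```text
time_s: 18.02
tcp_pos: [0.5442, 0.0109, 0.0656]
eef_rot: [-178.4, -3.3, -95.5]
contact_force: [1.7, -10.8, 1.4]
gripper_width: -0.0
```

>>> {"op": "send_rows", "data": {
  "motion": [
    {"travel": [-0.0024,-0.0002,0],"spin": 0}
  ]
}}

```text
time_s: 18.1
tcp_pos: [0.5442, 0.0117, 0.0656]
eef_rot: [-178.4, -3.4, -95.5]
contact_force: [0.7, -5.3, 1.5]
gripper_width: 0.0005
```

>>> {"op": "send_rows", "data": {
  "motion": [
    {"travel": [-0.0022,-0.0002,0],"spin": 0}
  ]
}}

```text
time_s: 18.18
tcp_pos: [0.5444, 0.013, 0.0656]
eef_rot: [-178.5, -3.5, -95.6]
contact_force: [0.1, -3.2, 1.3]
gripper_width: 0.0004
```

>>> {"op": "send_rows", "data": {
  "motion": [
    {"travel": [-0.0015,0,0],"spin": 0}
  ]
}}

```text
time_s: 18.27
tcp_pos: [0.5444, 0.0139, 0.0656]
eef_rot: [-178.5, -3.5, -95.6]
contact_force: [1.3, -7.4, 1.4]
gripper_width: 0.0005
```

>>> {"op": "send_rows", "data": {
  "motion": [
    {"travel": [-0.0015,0,0],"spin": 0}
  ]
}}

```text
time_s: 18.35
tcp_pos: [0.5443, 0.0144, 0.0656]
eef_rot: [-178.5, -3.6, -95.6]
contact_force: [2.7, -12.6, 0.2]
gripper_width: 0.0002
```

>>> {"op": "send_rows", "data": {
  "motion": [
    {"travel": [0.006,0,0],"spin": 0},
    {"travel": [0.015,0,-0.005],"spin": 0},
    {"travel": [0.02,0,-0.03],"spin": 0},
    {"travel": [0.03,0,-0.02],"spin": 0},
    {"travel": [0.035,0,-0.01],"spin": 0}
  ]
}}

```text
time_s: 18.77
tcp_pos: [0.5325, -0.0848, 0.1361]
eef_rot: [-178.8, -3.6, -95.1]
contact_force: [0.6, -0.8, -1.5]
gripper_width: 0.0005
```

>>> {"op": "send_rows", "data": {
  "motion": [
    {"travel": [0.04,0,-0.005],"spin": 0},
    {"travel": [0.04,0,0],"spin": 0},
    {"travel": [0.04,0,0],"spin": 0},
    {"travel": [0.04,0,0],"spin": 0},
    {"travel": [0.04,0,0],"spin": 0}
  ]
}}

```text
time_s: 19.18
tcp_pos: [0.5176, -0.2884, 0.1599]
eef_rot: [-178.0, -3.4, -94.7]
contact_force: [0.1, 0.7, 0.4]
gripper_width: 0.0004
```

```bash
python3 - <<'E'
from h import *
s=r.get_state(); print(s["tcp_pos"],s["eef_rot"],s["contact_force"])
for n in("top","side"):
    p,d=r.capture(n); P=cloud(n,d,cal(n)); z=P[...,2]
    for t in("lid","thumb_bar","box"): print(n,t,[(round(q["conf"],2),w(n,q["at"]).round(3)) for q in r.pinpoint(n,t)[:1]])
    o=np.array([.558,.1257]); th=np.radians(84.85); bx=np.array([np.cos(th),np.sin(th)]);by=np.array([-bx[1],bx[0]])
    X=(P[...,:2]-o)@bx; Y=(P[...,:2]-o)@by
    m=(X<-.07)&(X>-.24)&(abs(Y)<.038)&(z>.055)&(z<.065)&(d>0)
    if m.sum(): print(n,"lid rear X",np.percentile(X[m],[0.5,2]))
    m=(X<-.07)&(X>-.24)&(abs(Y)<.024)&(z>.076)&(z<.084)
    if m.sum(): print(n,"bar X",m.sum(),np.percentile(X[m],[1,50,99]))
    m=(X>.05)&(X<.15)&(abs(Y)<.05)&(z>.05); print("end",np.percentile(X[m],[98,99.5]) if m.sum() else "")
    cv2.imwrite(f"pics/{n}6.png",cv2.resize(p[190:300,170:380] if n=="top" else p[160:340,230:420],None,fx=3,fy=3))
E
```

```text
[ 0.51756383 -0.28843931  0.15991871] [-178.00582037   -3.41990627  -94.71091761] [0.09919856 0.69460691 0.42247738]
top lid [(0.74, array([0.56 , 0.128, 0.052]))]
top thumb_bar [(0.67, array([0.551, 0.032, 0.071]))]
top box []
top lid rear X [-0.11437778 -0.11302696]
top bar X 146 [-0.10417865 -0.09800588 -0.09125217]
end [0.11974003 0.12050731]
side lid []
side thumb_bar []
side box [(0.68, array([ 0.56 ,  0.133, -0.   ]))]
side lid rear X [-0.11897759 -0.11897759]
end
```

View pics/top6.png

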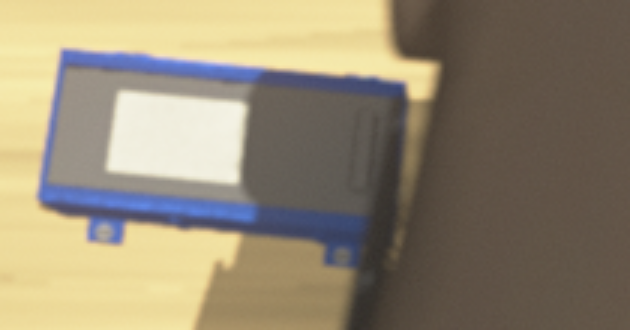

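The lid covers the whole box from the closed end at (50,125) in the crop to the entry end at (400,150), with no gap. The bar measures at box x -98.0 mm, which is exactly home. I'll hand in.

```bash
python3 -c "
from h import *
print(r.close_job()); print(r.get_state()['time_s'])"
```

```text
the job is handed in; nothing more can be done
None
the job is handed in; nothing more can be done
```

The bolt with its nut is lying in the empty compartment, and the lid is shut fully home. I handed the job in at about 19.5 s of robot time with the arm clear of everything.

- **Bolt:** I gripped it by the shank and set it down lying along the box, centred. The wrist camera showed it spanning box x 24–103 mm with its top at about 35 mm, so the lid clears it.
- **Lid push:** I pushed the thumb bar from behind with shut fingers. The force peaked at about 23 N over the ridge and dropped to about 3 N past the crest. It then rose to about 13 N as the lid met the closed end, below the 28 N ramming limit. I backed off after that.
- **Last check:** The top camera put the thumb bar at box x -98.0 mm, which is exactly home, and the picture showed no gap. The lid's rear edge read -114 to -119 mm against an expected -120 mm. I put that down to the arm partly hiding it, because the bar position and the force drop both indicate home.
- **Not checked:** In the last side picture the networks found neither the lid nor the thumb bar, so the side camera only gave that rear-edge reading. I did not remeasure the other hardware at the end, but I never went near it.

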